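# Store the cookie mould plate in the bench drawer

## Task

Pull the drawer of the low steel unit all the way out to its stop. Then lay the long mould plate from the bench, cups up, in the empty white seat inside the drawer and press it down firmly, without ramming it, until it sits fully home and level on the seat all along. Leave the drawer open for the next plate, and leave the other things on the bench where they are.

Things in the scene. Friction and masses are not known exactly. Their poses are not given: they have to be found in the camera images.
- drawer_box (a joint): Slide of the drawer: 0 m shut, grows as the drawer is pulled out, 0.190 m at its end stop. It runs along the unit's own -x axis, stiffly (3 N plus drag), and stays where it is left. It may start up to 30 mm open.
- drawer_handle (a point): Middle of the drawer's dark bar handle: level round bar, 130 mm long (y), 11 mm thick, centreline 35 mm in front of the drawer front (panel 12 mm thick), 70 mm above the bench. Axes as the unit's: x into the unit, z up; the drawer slides out along -x. The unit's top is 30 mm, the front panel's top 22 mm above this point. Drawer fully open: the unit's front edge is 225 mm towards +x of the bar.
- cabinet: Low bench-top drawer unit of steel with a grey drawer front, 270 mm deep (x), 260 mm wide (y), 100 mm high, fixed to the bench. Origin: middle of the foot of its front. x points from its front into the unit, z up. It holds one drawer; a wooden box, 50 mm high, is fixed on the back half of its top (from 140 mm behind its front).
- seat_front (a point): Front end of the white seat in the drawer: where its top (30 mm above the bench) meets its front lip, on its midline; axes as the unit's. The seat runs 160 mm from here along +x (centre 80 mm, rear lip 160 mm), 56 mm wide. Lips and four corner cheeks, 8 mm high (cheeks 7-21 and 139-153 mm along), leave a plate 5 mm play all round. Free beside its middle: 37 mm each side, floor 12 mm lower.
- pad_front (a joint): Black pad 24 mm long (x), 40 wide, centred in the seat 25 mm from its front end. 0 m: fully up, 8 mm above the seat, holding a laid plate proud; 0.008 m: level with the seat. It yields stiffly to a slow push of about 10 N and stays where it is pushed. May start up to 2 mm down.
- pad_rear (a joint): The same kind of pad, centred 135 mm from the seat's front end (25 mm from its rear end). Each end of the plate has to be pushed down.
- mould_plate: Flat cast aluminium mould plate, 150 mm long (x), 64 mm wide (y), 10 mm thick, with three shallow round cups in a row marked on its top; about 0.3 kg, loose, lying flat, cups up, on a dark wooden rest block (110 x 36 mm, 22 mm high, fixed to the bench). Origin: centre of its underside; z up through the cups. Gripped across its 64 mm width.
- griddle_disc: Bystander: loose round dark disc with a copper-coloured middle, 110 mm across, 12 mm high. Origin: centre of its underside.
- spatula: Bystander: loose spatula with wooden handle, about 240 mm long, lying on the bench. Origin: on its underside.
- bowl: Bystander: loose white porcelain bowl, 140 mm across, 65 mm high. Origin: centre of its underside.
- tin: Bystander: loose plain metal can, 80 mm across, 110 mm high. Origin: centre of its underside.
- mug: Bystander: loose blue mug, 80 mm across, 90 mm high. Origin: centre of its underside.
Not all that is in view belongs to the job. Of the things that look like the mould_plate, the largest one is meant.

How it is judged (in metres and radians):
On the way:
1. the drawer is pulled out to its stop (within 7 mm) while the mould plate is still out of it (value of joint drawer_box above 0.183 m and horizontal distance between mould_plate and seat_front above 0.2 m), for 0.2 s.
At the end, for the whole second after the job is handed in: The drawer is still open (within 15 mm of its stop) and at rest; the mould plate lies cups up in the white seat, its centre within 7 mm of the seat's centre along x and y, its length along the seat's within 0.12 rad, its underside less than 2.5 mm above the seat and level within 0.025 rad, at rest (value of joint drawer_box above 0.175 m and x of mould_plate in the frame of seat_front between 0.073 and 0.087 m and y of mould_plate in the frame of seat_front between -0.007 and 0.007 m and z of mould_plate in the frame of seat_front between -0.004 and 0.0025 m and angle between mould_plate's own z axis and vertical below 0.025 rad and angle between the x axis of mould_plate and the x axis of seat_front, either way round below 0.12 rad and linear speed of mould_plate below 0.01 m/s and velocity of joint drawer_box below 0.01 m/s); the robot touches nothing.
It fails at once if the mould plate is rammed against the drawer (over 80 N) (contact force between mould_plate and drawer_box above 80 N).
It fails at once if a bystander (griddle disc, spatula, bowl, tin or mug) is moved more than 30 mm (distance of any of griddle_disc, spatula, bowl, tin, mug from where it was at the start of the episode above 0.03 m).
It also fails if it takes over 66 s, if anything falls off the work surface, if the arm or the gripper's body presses on something with over 40 N, if the wrist force passes 120 N, or if a joint passes its speed limit or range.

## Robot

A 7-joint arm with a two-finger parallel gripper is mounted at the origin on the work surface. World frame = base frame: x ahead of the robot, y to its left, z up, the work surface at z = 0. Lengths are in mm, angles in rad, forces in N, time in s.
With the tool pointing down it reaches from about 425 to 875 mm from the base axis. Payload 8.4 kg.
Tool frame: the origin (TCP) lies midway between the tips of the shut fingers; the grasp point (between the pads) lies 19 mm behind it; z points along the fingers, y is the direction in which the jaws open and shut (so a half turn about z gives the same grasp; the last joint's range is limited). The gripper opens to 87 mm and grips with 3 to 60 N. Pads are 19 mm wide; open, the fingers measure 117 mm over their backs; the gripper's body (75 mm by 190 mm) begins 51 mm behind the grasp point.
Start: joints at [-1.238, 0.333, 0.04, 1.465, -0.013, 1.343, -0.059], TCP at [272.026, 590.309, 222.546] pointing down, gripper open.
Joint ranges: [-2.58, 2.58], [-0.38, 2.09], [-1.3, 1.39], [0.25, 2.4], [-1.5, 4.64], [0.08, 2.09], [-2.65, 2.65]. Speed limits (rad/s): [2.22, 2.22, 2.79, 2.79, 3.14, 3.14, 3.14].

## Interface

Orientations are given as a unit quaternion [w, x, y, z].
In Python, from cell import robot, get_image, get_calibration, models gives the robot as it stands. The module is installed in compiled form; this text tells all that it offers.
- The arm moves only by the shell command python3 -m creep 'ROWS'. ROWS is JSON, a list that holds one entry, the list of rows, each a list of 5 numbers: the finger opening in mm, from 0 to 87, then the shift along the world's x, y, z in mm, then the turn about the world's z in degrees. In form: [[[claw, x, y, z, spin], ...]]. A call has 1 to 5 rows; each row shifts and turns the commanded pose from where the row before left it; what a row does not reach is not made up. A row lasts 1/12 s, in which the tool goes at most 41.7 mm and 7.16 degrees, less where a joint would pass 70% of its speed; a pose out of reach is approached as far as the arm can. A call with a gripper value outside its range is refused whole. The fingers move at their own pace and stop on an object; the grip force is fixed at half the most. Time passes only in rows, so rows that do not move let the fingers close. It gives the time, the measured TCP pose, the force and the opening at its end, in the units of the state.
- robot.observe(): the state, without advancing time (a new reading comes with each control period).
- get_image(name): name is "scene" or "top"; returns the picture (384x512x3 uint8, blue, green, red); there is no depth.
- get_calibration(name): a dict with "K" (3x3 intrinsics, pixels), "world_to_cam" (4x4, takes a point from world to camera coordinates). Camera axes: x right, y down, z forward; pixel columns grow to the right and rows downward; lengths in mm; the calibration is good to about 2 mm. A picture is of the moment at which its call begins. get_calibration takes no time and is no camera call.
- robot.sign_off(): hands the job in, once; it reports no verdict.
Trained networks look in the newest picture that a camera, given by its name, has taken for a name from the list of things; names that differ only in an ending like _2 or _b are one class to them, and where a whole thing is asked for, a point or a joint stands for the part that bears it (a point fixed in the world has none). Each returns a list of dicts, best first, with "confidence" (0 to 1); they miss things now and then, are a little off and sometimes report something else, mostly with a low value. They report only what shows in the picture. A call takes as long as a camera call. They do not tell look-alikes from the thing itself.
- models.search_frame(label, camera): "location" ([x, y, z] in mm, in world coordinates, good to about 4 mm: the middle of the surface that is visible of it).
The state is a dict: "time": time; "joints": joint angles; "qd": joint speeds; "tau": joint torques, N m; "tool_pos": TCP position; "tool_rot": TCP orientation; "force": force on the tool from outside, world axes, zero at the start; "wrist_torque": the same for the moment, N m; "gripper_width": finger opening in mm.
Only numpy, scipy, OpenCV 4.12 (cv2) and the standard library are available. Lean on these libraries where they do the work, as an engineer would, in place of code of your own. Each camera call takes 0.05 s, during which the arm holds its last target. There are 200 camera calls.

## Working session

There is one attempt and no reset: what is moved stays moved. The work goes in short steps, Python scripts to look and compute and a shell command to move; the robot and the scene stay as the last step left them, time stands still between calls to the robot, and variables do not carry over. Pictures are saved under pics/ and viewed, on a budget of 10 in all, crops included, one or two more only if the job needs it, and the job is handed in when it is done.

```bash
mkdir -p pics; cat > h.py <<'E'
import numpy as np, cv2
from cell import robot, get_image, get_calibration, models
def px(cam,p):
    c=get_calibration(cam);K=np.array(c["K"]);T=np.array(c["world_to_cam"])
    q=T[:3,:3]@np.array(p,float)+T[:3,3];u=K@q;return u[:2]/u[2]
def ray(cam,uv,z):
    c=get_calibration(cam);K=np.array(c["K"]);T=np.array(c["world_to_cam"])
    R=T[:3,:3];o=-R.T@T[:3,3];d=R.T@np.linalg.inv(K)@np.array([uv[0],uv[1],1.0])
    return o+d*(z-o[2])/d[2]
E
python3 - <<'E'
from h import *
a=get_image("scene");b=get_image("top")
cv2.imwrite("pics/s0.png",a);cv2.imwrite("pics/t0.png",b)
for n in ["drawer_handle","mould_plate","seat_front","cabinet"]:
  for c in ["scene","top"]:
    print(n,c,[(np.round(d["location"]),round(d["confidence"],2)) for d in models.search_frame(n,c)])
o=robot.observe();print(o)
E
```

```text
drawer_handle scene [(array([705., 104.,  93.]), 0.85)]
drawer_handle top [(array([703.,  93.,  69.]), 0.79)]
mould_plate scene [(array([ 535., -122.,   10.]), 0.55)]
mould_plate top [(array([ 529., -286.,   29.]), 0.92), (array([ 358., -383.,    6.]), 0.81), (array([ 532., -121.,    8.]), 0.59)]
seat_front scene [(array([700., 102.,  88.]), 0.76), (array([ 595., -482.,   85.]), 0.46)]
seat_front top [(array([698.,  91.,  76.]), 0.88)]
cabinet scene [(array([859., 114.,  99.]), 0.66)]
cabinet top [(array([829.,  85., 100.]), 0.85), (array([698.,  88.,  76.]), 0.51)]
{'time': 0.5, 'joints': array([-1.2381715 ,  0.33317207,  0.03987754,  1.46544602, -0.01338706,
        1.34330203, -0.05850308]), 'qd': array([-0.00073601, -0.00180565,  0.00130779, -0.00148542, -0.00106845,
        0.00060133,  0.00096636]), 'tau': array([-9.47333065e-04, -6.55546546e+01,  1.33184843e+00, -4.03756285e+01,
       -5.97987464e-02,  3.58013541e-02,  8.36940740e-05]), 'tool_pos': array([272.02691609, 590.28439291, 222.54109106]), 'tool_rot': array([-6.53099155e-06,  2.14243696e-01,  9.76780240e-01, -3.03849357e-05]), 'force': array([-0.20875369, -0.43974268,  0.29691086]), 'wrist_torque': array([-0.05318379, -0.0083474 , -0.00089445]), 'gripper_width': 87.04575200598936}
```

View pics/s0.png

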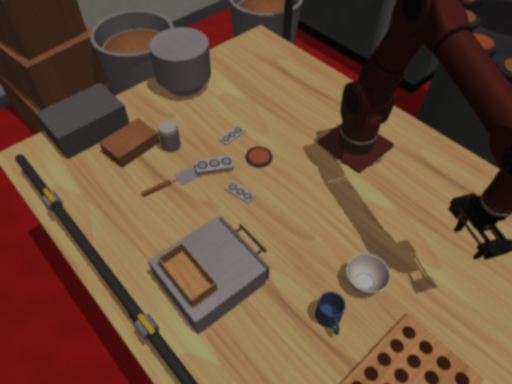

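View pics/t0.png

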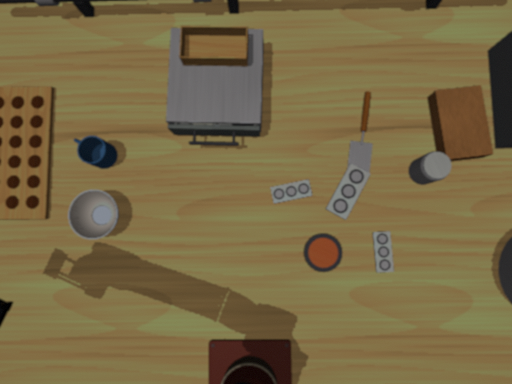

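The scene view shows the unit at (210,270) with its handle at (252,238). The top view shows the unit at (215,85) with its handle bar at (214,141).

Three things could be taken for the mould plate, all in the top view:
- the large plate on the block at (348,191)
- a small one at (291,191)
- a small one at (383,252)

I choose the largest, at (348,191). The spatula blade is close to its far end at (360,155). I'll check the choice in a close crop.

```bash
python3 - <<'E'
from h import *
b=cv2.imread("pics/t0.png")
A=cv2.resize(b[140:230,310:400],None,fx=5,fy=5,interpolation=cv2.INTER_CUBIC)
H=cv2.resize(b[105:165,155:280],None,fx=4,fy=4,interpolation=cv2.INTER_CUBIC)
o=np.zeros((700-10,510,3),np.uint8);o[:450,:450]=A;o[450:690,:500]=H
cv2.imwrite("pics/c0.png",o)
E
```

```text
(no output)
```

View pics/c0.png

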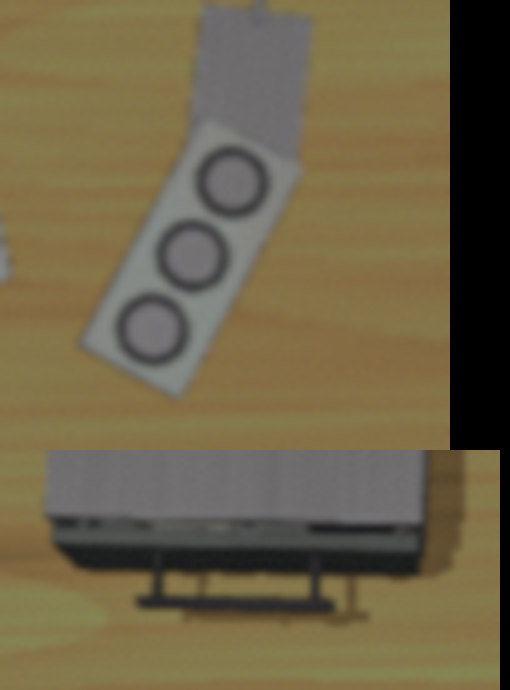

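The crop confirms it: a large plate with three cups facing up, corners at crop (206,118), (302,170), (180,398) and (80,345). The handle bar runs from crop (138,602) to (334,606).

```bash
python3 - <<'E'
from h import *
def P(u,v): return ray("top",(310+(u+.5)/5-.5,140+(v+.5)/5-.5),32)
c=np.array([P(*q) for q in [(206,118),(302,170),(180,398),(80,345)]])
print(c.round(1)); print("centre",c.mean(0).round(1),"W",np.linalg.norm(c[0]-c[1]),np.linalg.norm(c[2]-c[3]),"L",np.linalg.norm(c[0]-c[3]),np.linalg.norm(c[1]-c[2]))
d=(c[0]+c[1]-c[2]-c[3]);print("plate long axis deg",np.degrees(np.arctan2(d[1],d[0])))
def H(u,v,z): return ray("top",(155+(u+.5)/4-.5,105+(v-450+.5)/4-.5),z)
a,b=H(138,602,73),H(334,606,73);print("bar",a.round(1),b.round(1),np.linalg.norm(a-b),((a+b)/2).round(1),"bar dir",np.degrees(np.arctan2(*(a-b)[[1,0]])))
# cabinet top front edge corners z=100
e,f=H(46,516,100),H(422,516,100);print("front edge",e.round(1),f.round(1),np.linalg.norm(e-f),np.degrees(np.arctan2(*(e-f)[[1,0]])))
for n in["griddle_disc","spatula","bowl","tin","mug"]:
  r=models.search_frame(n,"top");print(n,[(np.round(d["location"]),round(d["confidence"],2)) for d in r][:2])
E
```

```text
[[ 607.7 -296.2   32. ]
 [ 576.9 -349.3   32. ]
 [ 448.7 -275.8   32. ]
 [ 479.2 -220.8   32. ]]
centre [ 528.1 -285.5   32. ] W 61.379329830688405 62.95537220807203 L 148.97609390009657 147.78249537181748
plate long axis deg -30.124383858217957
bar [666.1 158.8  73. ] [660.8  21.9  73. ] 136.93961373152854 [663.5  90.4  73. ] bar dir 87.79896620498548
front edge [720.9 217.  100. ] [716.  -40.5 100. ] 257.5000719231749 88.90375010174807
griddle_disc [(array([ 359., -211.,   15.]), 0.66)]
spatula [(array([ 656., -338.,    8.]), 0.87), (array([ 581., -491.,  108.]), 0.5)]
bowl [(array([472., 454.,  27.]), 0.59)]
tin [(array([ 583., -494.,  108.]), 0.82)]
mug [(array([650., 441.,  49.]), 0.94)]
```

```bash
python3 -m creep '[[[28,26,-33,0,-4.45],[28,26,-33,0,-4.45],[28,26,-33,0,-4.45],[28,26,-33,0,-4.45],[28,26,-33,0,-4.45]]]'
python3 -m creep '[[[28,26,-33,0,-4.45],[28,26,-33,0,-4.45],[28,26,-33,0,-4.45],[28,26,-33,0,-4.45],[28,26,-33,0,-4.45]]]'
python3 -m creep '[[[28,26,-33,0,-4.45],[28,26,-33,0,-4.45],[28,26,-33,0,-4.45],[28,26,-33,0,-4.45],[28,26,-33,0,-4.45]]]'
python3 -m creep '[[[28,0,0,-30,0],[28,0,0,-30,0],[28,0,0,-30,0],[28,0,0,-20,0],[28,0,0,0,0]]]'
python3 - <<'E'
from h import *
s=get_image("scene");b=get_image("top");o=robot.observe();p=o["tool_pos"];print(p,o["tool_rot"])
for c in["scene","top"]: print([(d["location"],d["confidence"]) for d in models.search_frame("drawer_handle",c)])
A=cv2.resize(b[100:170,155:280],(750,420),interpolation=cv2.INTER_CUBIC)
B=cv2.resize(s[200:290,190:330],(280,180),interpolation=cv2.INTER_CUBIC)
q=(px("top",[663.5,90.4,73])-[155,100])*6;cv2.circle(A,tuple(map(int,q)),4,(0,0,255),1)
q=(px("top",p)-[155,100])*6;cv2.circle(A,tuple(map(int,q)),4,(0,255,0),1)
o=np.zeros((600,750,3),np.uint8);o[:420]=A;o[420:,:280]=B
cv2.imwrite("pics/c1.png",o)
E
```

```text
time: 1.17
tool_pos: [401.9, 425.0, 222.8]
tool_rot: [-0.0, 0.4, 0.916, 0.0]
force: [0.4, 0.6, -0.4]
gripper_width: 61.6
time: 1.58
tool_pos: [530.9, 261.3, 223.0]
tool_rot: [0.0, 0.57, 0.822, 0.0]
force: [1.0, 1.4, -0.2]
gripper_width: 31.4
time: 2.0
tool_pos: [659.8, 97.8, 222.9]
tool_rot: [0.0, 0.717, 0.697, 0.0]
force: [1.1, -0.1, 0.1]
gripper_width: 27.9
time: 2.42
tool_pos: [656.0, 99.2, 107.6]
tool_rot: [-0.002, 0.716, 0.698, -0.003]
force: [-0.4, -0.1, -0.6]
gripper_width: 28.2
[658.72107512  99.38860883 112.73439107] [-1.53394016e-04  7.16226165e-01  6.97868110e-01 -3.96579643e-04]
[([706.7, 143.7, 88.1], 0.52)]
[([698.7, 29.9, 72.3], 0.73), ([656.0, -335.6, 6.1], 0.49), ([581.4, -489.7, 109.1], 0.35)]
```

View pics/c1.png

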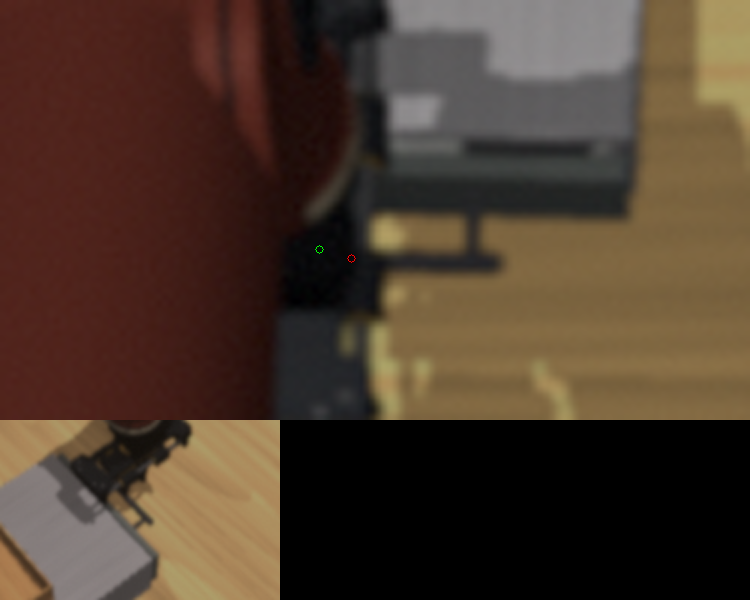

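```bash
python3 -m creep '[[[28,4,-7,0,0],[28,0,0,0,0],[28,0,0,-20,0],[28,0,0,-20,0],[28,0,0,0,0]]]'
python3 -m creep '[[[28,0,0,-14,0],[28,0,0,0,0],[28,0,0,0,0]]]'
python3 -m creep '[[[0,0,0,0,0],[0,0,0,0,0],[0,0,0,0,0],[0,0,0,0,0],[0,0,0,0,0]]]'
```

```text
time: 3.03
tool_pos: [661.1, 91.9, 69.7]
tool_rot: [-0.001, 0.716, 0.698, -0.002]
force: [-1.3, -0.6, -0.7]
gripper_width: 27.8
time: 3.28
tool_pos: [662.8, 92.2, 58.7]
tool_rot: [-0.0, 0.716, 0.698, -0.0]
force: [-0.3, 0.2, 0.3]
gripper_width: 27.6
time: 3.7
tool_pos: [663.3, 92.5, 59.2]
tool_rot: [0.0, 0.716, 0.698, 0.0]
force: [-0.7, 1.0, 2.8]
gripper_width: 9.9
```

```bash
python3 -m creep '[[[0,-8,0.2,0,0],[0,-12,0.3,0,0],[0,-12,0.3,0,0],[0,-12,0.3,0,0],[0,-12,0.3,0,0]]]'
python3 -m creep '[[[0,-12,0.3,0,0],[0,-12,0.3,0,0],[0,-12,0.3,0,0],[0,-12,0.3,0,0],[0,-12,0.3,0,0]]]'
python3 -m creep '[[[0,-8,0.2,0,0],[0,-8,0.2,0,0],[0,-6,0.1,0,0],[0,-4,0.1,0,0],[0,0,0,0,0]]]'
```

```text
time: 4.12
tool_pos: [607.6, 94.5, 59.2]
tool_rot: [0.001, 0.716, 0.698, 0.001]
force: [4.6, 2.2, -0.6]
gripper_width: 10.1
time: 4.53
tool_pos: [547.5, 96.7, 59.2]
tool_rot: [0.0, 0.716, 0.698, 0.002]
force: [4.5, 4.8, -1.5]
gripper_width: 9.9
time: 4.95
tool_pos: [520.6, 97.8, 59.1]
tool_rot: [-0.001, 0.716, 0.698, 0.001]
force: [-1.7, 5.7, 1.5]
gripper_width: 9.9
```

```bash
python3 -m creep '[[[0,-6,0.5,0,0],[0,-6,0.5,0,0],[0,-5,0.5,0,0],[0,-4,0.5,0,0],[0,0,0,0,0]]]'
python3 -m creep '[[[0,-4,0.2,0,0],[0,-4,0.2,0,0],[0,-4,0.2,0,0],[0,0,0,0,0]]]'
```

```text
time: 5.37
tool_pos: [499.6, 98.6, 59.1]
tool_rot: [-0.0, 0.716, 0.698, 0.001]
force: [-1.8, 4.2, 5.2]
gripper_width: 10.3
time: 5.7
tool_pos: [487.9, 99.0, 59.0]
tool_rot: [-0.0, 0.716, 0.698, 0.001]
force: [-0.1, 2.9, 7.1]
gripper_width: 9.8
```

```bash
python3 -m creep '[[[0,-4,0.2,0,0],[0,-4,0.2,0,0],[0,0,0,0,0]]]'
python3 -m creep '[[[0,-4,0.2,0,0],[0,-4,0.2,0,0],[0,0,0,0,0]]]'
```

```text
time: 5.95
tool_pos: [479.9, 99.3, 59.0]
tool_rot: [-0.0, 0.716, 0.698, 0.001]
force: [0.5, 3.1, 5.3]
gripper_width: 9.8
time: 6.2
tool_pos: [478.4, 99.4, 59.5]
tool_rot: [0.005, 0.716, 0.698, 0.005]
force: [33.4, 4.5, -29.1]
gripper_width: 10.1
```

```bash
python3 -m creep '[[[0,6,-0.4,0,0],[28,0,0,0,0],[28,0,0,0,0],[28,0,0,0,0],[28,0,0,0,0]]]'
python3 -m creep '[[[28,0,0,20,0],[28,0,0,25,0],[28,0,0,35,0],[28,0,0,35,0],[28,0,0,35,0]]]'
```

```text
time: 6.62
tool_pos: [476.9, 98.2, 58.0]
tool_rot: [-0.0, 0.716, 0.698, -0.001]
force: [0.6, 0.2, -0.3]
gripper_width: 25.4
time: 7.03
tool_pos: [476.9, 98.2, 209.7]
tool_rot: [-0.0, 0.716, 0.698, -0.001]
force: [1.2, 0.9, 0.0]
gripper_width: 27.8
```

```bash
python3 -m creep '[[[84,5,-38,0,6.14],[84,5,-38,0,6.14],[84,5,-38,0,6.14],[84,5,-38,0,6.14],[84,5,-38,0,6.14]]]'
python3 -m creep '[[[84,5,-38,0,6.14],[84,5,-38,0,6.14],[84,5,-38,0,6.14],[84,5,-38,0,6.14],[84,5,-38,0,6.14]]]'
python3 -m creep '[[[84,0,0,-40,0],[84,0,0,-40,0],[84,0,0,-40,0],[84,0,0,0,0],[84,0,0,0,0]]]'
python3 - <<'E'
from h import *
s=get_image("scene");b=get_image("top");o=robot.observe();p=o["tool_pos"];print(p,o["tool_rot"])
for n in["drawer_handle","seat_front","pad_front","pad_rear","mould_plate"]:
 for c in["scene","top"]: print(n,c,[(np.round(d["location"]),round(d["confidence"],2)) for d in models.search_frame(n,c)])
cv2.imwrite("pics/t2full.png",b);cv2.imwrite("pics/s2full.png",s)
A=cv2.resize(b[110:250,150:275],(625,700),interpolation=cv2.INTER_CUBIC)[:600]
cv2.imwrite("pics/c2.png",A)
E
```

```text
time: 7.45
tool_pos: [501.3, -84.7, 208.4]
tool_rot: [-0.0, 0.514, 0.858, 0.0]
force: [1.1, 0.5, 0.1]
gripper_width: 53.5
time: 7.87
tool_pos: [524.7, -256.3, 208.2]
tool_rot: [-0.001, 0.292, 0.956, 0.0]
force: [1.4, 1.0, 1.0]
gripper_width: 81.9
time: 8.28
tool_pos: [523.4, -254.7, 87.5]
tool_rot: [-0.003, 0.295, 0.956, -0.0]
force: [-0.2, -0.7, 1.0]
gripper_width: 83.9
[ 526.17679108 -255.75244634   90.84901801] [ 7.94155630e-04  2.94598143e-01  9.55620897e-01 -7.56020655e-05]
drawer_handle scene [(array([587., 101.,  38.]), 0.73)]
drawer_handle top [(array([615.,  99.,  30.]), 0.56)]
seat_front scene [(array([584.,  99.,  41.]), 0.59)]
seat_front top [(array([614.,  95.,  30.]), 0.59)]
pad_front scene [(array([569., 133.,  37.]), 0.52)]
pad_front top [(array([566., 136.,  39.]), 0.55)]
pad_rear scene [(array([677., 129.,  37.]), 0.4), (array([ 658., -335.,    3.]), 0.16)]
pad_rear top [(array([678., 136.,  39.]), 0.6)]
mould_plate scene [(array([ 547., -282.,   32.]), 0.87), (array([ 532., -123.,   10.]), 0.8), (array([ 342., -374.,    8.]), 0.5), (array([799., 106.,  98.]), 0.49)]
mould_plate top [(array([ 352., -386.,   10.]), 0.86), (array([ 533., -121.,    8.]), 0.8), (array([615.,  98.,  28.]), 0.44)]
```

View pics/c2.png

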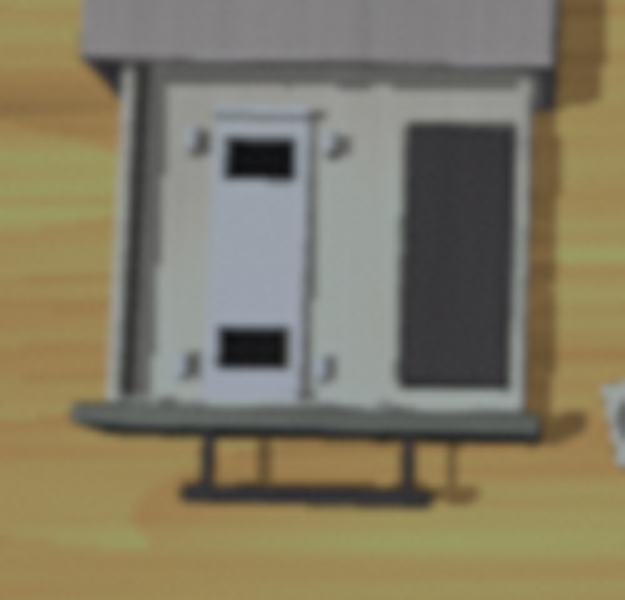

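The drawer is fully open. The empty white seat shows at crop (260,255), with black pads at (253,348) front and (259,158) rear, and four cheeks. The dark tray on the right is not the seat.

```bash
python3 -m creep '[[[84,1,-15,0,2.1],[84,1,-15,0,2.1],[84,0,0,-15,0],[84,0,0,-15,0],[84,0,0,0,0]]]'
python3 - <<'E'
from h import *
b=cv2.imread("pics/t2full.png")
def P(u,v,z): return ray("top",(150+(u+.5)/5-.5,110+(v+.5)/5-.5),z)
f,r=P(253,348,38),P(259,158,38);d=r-f
print("pads",f.round(1),r.round(1),np.linalg.norm(d),np.degrees(np.arctan2(d[1],d[0])),((f+r)/2).round(1))
ch=np.array([P(*q,38) for q in[(190,362),(326,364),(200,141),(337,144)]]);print("cheeks",ch.round(1),ch.mean(0))
l=np.array([P(*q,70) for q in[(188,493),(425,496)]]);print("bar",l.round(1),l.mean(0), np.degrees(np.arctan2(*(l[0]-l[1])[[1,0]])))
o=robot.observe();print(o["tool_pos"],o["tool_rot"])
# refine pads: threshold
g=cv2.cvtColor(b,cv2.COLOR_BGR2GRAY)
for x0,y0,x1,y1 in[(191,172,210,186),(193,134,211,149)]:
  w=g[y0:y1,x0:x1].astype(float);m=np.clip((120-w)/80,0,1);ys,xs=np.mgrid[y0:y1,x0:x1]
  c=((m*xs).sum()/m.sum(),(m*ys).sum()/m.sum());print(c,ray("top",c,38).round(1),m.sum())
E
```

```text
time: 9.3
tool_pos: [525.7, -284.4, 56.1]
tool_rot: [-0.002, 0.259, 0.966, 0.0]
force: [-0.3, 0.5, 0.9]
gripper_width: 84.1
pads [567.5 133.5  38. ] [677.8 130.4  38. ] 110.3446501915832 -1.5864085485344408 [622.7 132.   38. ]
cheeks [[560.  169.5  38. ]
 [557.7  91.8  38. ]
 [688.4 164.6  38. ]
 [685.2  85.4  38. ]] [622.8280023  127.82285037  38.        ]
bar [[483.3 163.5  70. ]
 [479.9  33.   70. ]] [481.62919838  98.24670043  70.        ] 88.49958466900638
[ 525.73688913 -284.42355038   56.08841229] [-2.16874208e-03  2.59446902e-01  9.65754923e-01  1.73897950e-04]
(np.float64(200.15774647887326), np.float64(179.1485275288092)) [567.7 133.6  38. ] 97.625
(np.float64(201.57005082757723), np.float64(141.3516225726574)) [677.4 129.9  38. ] 95.9125
```

```bash
python3 -m creep '[[[84,2,-1,-14,0],[84,0,0,-14,0],[84,0,0,-14,0],[84,0,0,0,0],[84,0,0,0,0]]]'
python3 -m creep '[[[84,0,0,0,0],[84,0,0,0,0]]]'
```

```text
time: 9.72
tool_pos: [528.5, -285.7, 15.5]
tool_rot: [-0.001, 0.259, 0.966, 0.0]
force: [0.0, -0.4, 0.3]
gripper_width: 83.9
time: 9.88
tool_pos: [529.7, -286.4, 17.2]
tool_rot: [0.0, 0.259, 0.966, -0.0]
force: [0.1, 0.9, -0.8]
gripper_width: 84.1
```

```bash
python3 - <<'E'
from h import *
get_image("scene");get_image("top")
for c in["scene","top"]: print(c,[(np.round(d["location"]),round(d["confidence"],2)) for d in models.search_frame("mould_plate",c)])
s=get_image("scene");p=px("scene",[528,-285,32]);u,v=map(int,p)
cv2.imwrite("pics/c3.png",cv2.resize(s[v-40:v+40,u-50:u+50],(700,560),interpolation=cv2.INTER_CUBIC))
print(p,robot.observe()["tool_pos"],robot.observe()["force"])
E
```

```text
scene [(array([ 535., -125.,    8.]), 0.9), (array([ 554., -283.,   30.]), 0.79), (array([ 356., -379.,    8.]), 0.73), (array([641., 426.,  46.]), 0.21)]
top [(array([ 352., -385.,    8.]), 0.7), (array([ 552., -266.,   32.]), 0.47)]
[214.1429908  162.73987427] [ 529.49595466 -286.11648413   16.96879972] [-0.1763647  -0.36692202 -0.14120648]
```

View pics/c3.png

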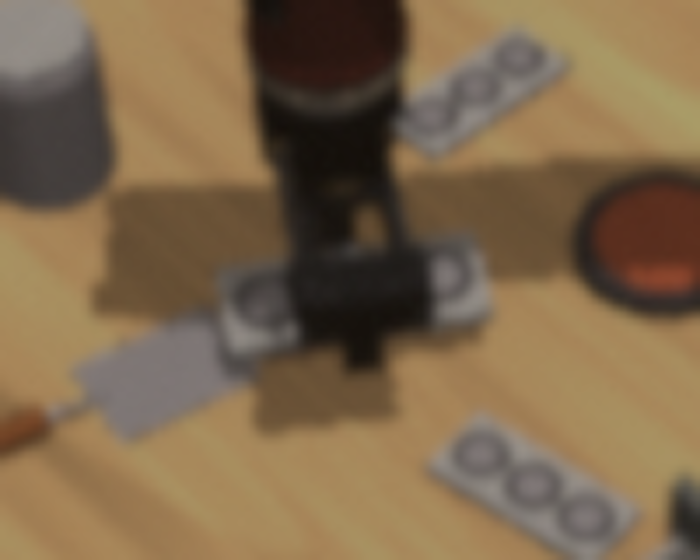

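The fingers straddle the plate near its middle cup at crop (365,290), and both end cups are free. I'll go slightly lower, close and lift.

```bash
python3 -m creep '[[[84,0,0,-4,0],[84,0,0,0,0],[50,0,0,0,0],[50,0,0,0,0],[50,0,0,0,0]]]'
python3 -m creep '[[[50,0,0,0,0],[50,0,0,0,0],[50,0,0,6,0],[50,0,0,10,0],[50,0,0,10,0]]]'
python3 -m creep '[[[50,0,0,20,0],[50,0,0,30,0],[50,0,0,30,0],[50,0,0,20,0],[50,0,0,0,0]]]'
```

```text
time: 10.55
tool_pos: [529.2, -286.1, 12.6]
tool_rot: [-0.0, 0.259, 0.966, 0.0]
force: [-0.5, -0.2, -0.2]
gripper_width: 70.9
time: 10.97
tool_pos: [529.0, -286.0, 39.3]
tool_rot: [-0.001, 0.259, 0.966, 0.0]
force: [-0.3, -0.1, -1.5]
gripper_width: 63.8
time: 11.38
tool_pos: [531.4, -287.8, 144.3]
tool_rot: [0.004, 0.26, 0.966, -0.0]
force: [0.2, -0.8, -1.5]
gripper_width: 63.8
```

```bash
python3 -m creep '[[[50,6.5,28,0,2],[50,6.5,28,0,2],[50,6.5,28,0,2],[50,6.5,28,0,2],[50,6.5,28,0,2]]]'
python3 -m creep '[[[50,6.5,28,0,2],[50,6.5,28,0,2],[50,6.5,28,0,2],[50,6.5,28,0,2],[50,6.5,28,0,2]]]'
python3 -m creep '[[[50,6.5,28,0,2],[50,6.5,28,0,2],[50,6.5,28,0,2],[50,6.5,28,0,2],[50,0,0,0,0]]]'
python3 -m creep '[[[50,0,0,0,0],[50,0,0,0,0],[50,0,0,0,0]]]'
python3 -c "
from h import *
o=robot.observe();q=o['tool_rot'];print(o['tool_pos'],q,np.degrees(np.arctan2(q[2]**2-q[1]**2,2*q[1]*q[2])))"
```

```text
time: 11.8
tool_pos: [561.6, -144.7, 138.6]
tool_rot: [-0.0, 0.173, 0.985, 0.0]
force: [-0.0, -0.4, -2.4]
gripper_width: 63.7
time: 12.22
tool_pos: [594.1, -4.7, 138.6]
tool_rot: [-0.0, 0.087, 0.996, 0.0]
force: [0.5, -0.3, -2.2]
gripper_width: 63.7
time: 12.63
tool_pos: [620.7, 114.9, 138.0]
tool_rot: [-0.0, 0.012, 1.0, 0.002]
force: [-0.8, 1.8, -2.7]
gripper_width: 63.5
time: 12.88
tool_pos: [620.3, 104.7, 138.5]
tool_rot: [-0.0, 0.019, 1.0, -0.0]
force: [0.0, -0.4, -2.7]
gripper_width: 63.9
[620.28933839 104.6772822  138.54754216] [-3.31679976e-04  1.87599079e-02  9.99823889e-01 -3.82594989e-04] 87.85014652076963
```

```bash
python3 -m creep '[[[50,1.7,14,0,0],[50,1.7,13.5,0,0],[50,0,0,-30,0],[50,0,0,-30,0],[50,0,0,-20,0]]]'
python3 -m creep '[[[50,0,0,-8,0],[50,0,0,0,0],[50,0,0,0,0]]]'
python3 - <<'E'
from h import *
s=get_image("scene");b=get_image("top");o=robot.observe();q=o['tool_rot'];print(o['tool_pos'],np.degrees(np.arctan2(q[2]**2-q[1]**2,2*q[1]*q[2])))
cv2.imwrite("pics/s4full.png",s);cv2.imwrite("pics/t4full.png",b)
u,v=map(int,px("scene",[622,132,40]));print(u,v)
# overlay expected seat cheeks
th=np.radians(-1.9);c=np.array([622.5,132]);ex=np.array([np.cos(th),np.sin(th)]);ey=np.array([-ex[1],ex[0]])
S=8
A=cv2.resize(s[v-32:v+32,u-45:u+45],None,fx=S,fy=S,interpolation=cv2.INTER_CUBIC)
def poly(hl,hw,z,col):
    pts=[px("scene",[*(c+a*hl*ex+bb*hw*ey),z]) for a,bb in[(1,1),(1,-1),(-1,-1),(-1,1)]]
    cv2.polylines(A,[np.int32((np.array(pts)+.5-[u-45,v-32])*S)],True,col,1)
poly(75,32,o['tool_pos'][2]+19.4,(0,0,255)); poly(80,28,30,(0,255,0))
cv2.imwrite("pics/c4.png",A)
E
```

```text
time: 13.3
tool_pos: [622.8, 135.0, 56.3]
tool_rot: [-0.001, 0.017, 1.0, 0.0]
force: [-1.3, -0.8, -1.9]
gripper_width: 63.4
time: 13.55
tool_pos: [624.1, 133.9, 51.2]
tool_rot: [-0.0, 0.018, 1.0, 0.0]
force: [-0.1, 0.0, -1.6]
gripper_width: 63.8
[624.94303882 133.81034927  52.39501342] 87.93407319280054
268 242
```

View pics/c4.png

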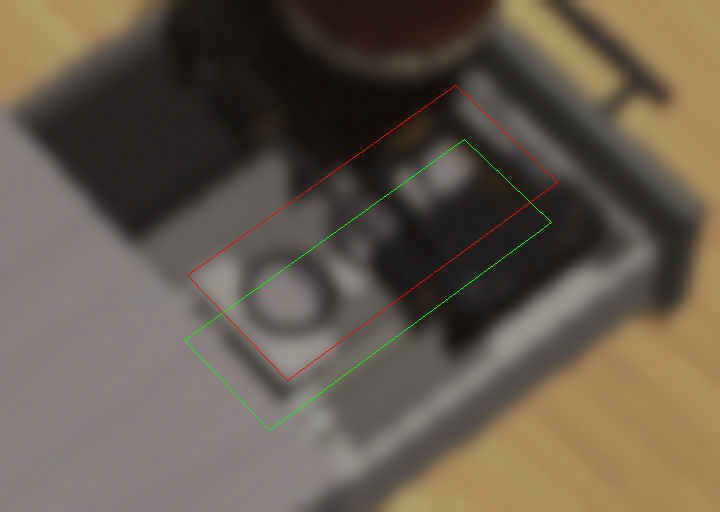

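The plate hangs over the seat. Its visible rear end (cup at crop (288,292)) matches the red prediction. I'll check the seat estimate with the earlier scene picture, numerically.

```bash
python3 - <<'E'
from h import *
s=cv2.imread("pics/s2full.png");g=cv2.cvtColor(s,cv2.COLOR_BGR2GRAY)
R=[]
for p in[(567.6,133.6,38),(677.6,130.1,38)]:
  q=px("scene",p);x,y=np.round(q).astype(int);w=g[y-7:y+8,x-9:x+10].astype(float)
  t=(w.min()+np.median(w))/2;m=(w<t).astype(np.uint8);n,l,st,ce=cv2.connectedComponentsWithStats(m)
  k=1+np.argmax(st[1:,4]);c=ce[k]+[x-9,y-7];R.append(ray("scene",c,38));print(q.round(1),c.round(1),st[k],R[-1].round(1))
print(((R[0]+R[1])/2).round(1),np.linalg.norm(R[0]-R[1]))
E
```

```text
[280.8 234.6] [281.2 235.8] [ 4  4 11  9 56] [569.6 137.9  38. ]
[256.5 252.3] [256.7 253.5] [ 4  4 11 10 63] [680.3 134.1  38. ]
[624.9 136.   38. ] 110.73014416626533
```

```bash
python3 -m creep '[[[50,-0.7,-0.7,-6,0],[50,0,0,-6,0],[50,0,0,-5,0],[50,0,0,0,0]]]'
python3 -m creep '[[[50,0,0,-3,0],[50,0,0,-2,0],[50,0,0,0,0]]]'
python3 -m creep '[[[50,0,0,-2,0],[50,0,0,0,0]]]'
python3 -m creep '[[[50,0,0,-2,0],[50,0,0,0,0]]]'
```

```text
time: 13.98
tool_pos: [622.1, 132.7, 32.3]
tool_rot: [-0.001, 0.018, 1.0, -0.0]
force: [-0.3, -0.1, -1.2]
gripper_width: 63.6
time: 14.23
tool_pos: [623.0, 132.7, 28.3]
tool_rot: [-0.0, 0.018, 1.0, -0.0]
force: [-0.1, 0.6, -1.8]
gripper_width: 64.1
time: 14.4
tool_pos: [623.8, 132.7, 27.6]
tool_rot: [0.001, 0.018, 1.0, 0.0]
force: [0.1, -0.2, 4.2]
gripper_width: 63.9
time: 14.57
tool_pos: [624.7, 132.7, 26.7]
tool_rot: [0.001, 0.018, 1.0, 0.0]
force: [-0.9, -0.2, 9.8]
gripper_width: 63.7
```

```bash
python3 -m creep '[[[50,0,0,-1.5,0],[50,0,0,0,0],[50,0,0,0,0]]]'
python3 -m creep '[[[50,0,0,-1.5,0],[50,0,0,0,0],[50,0,0,0,0]]]'
python3 -m creep '[[[50,0,0,-1.5,0],[50,0,0,0,0],[50,0,0,0,0]]]'
```

```text
time: 14.82
tool_pos: [625.1, 132.7, 25.7]
tool_rot: [0.002, 0.018, 1.0, 0.001]
force: [-1.8, -1.6, 15.2]
gripper_width: 64.0
time: 15.07
tool_pos: [625.4, 132.7, 24.5]
tool_rot: [0.002, 0.018, 1.0, 0.001]
force: [-2.6, -1.8, 15.7]
gripper_width: 64.1
time: 15.32
tool_pos: [625.5, 132.7, 23.1]
tool_rot: [0.002, 0.018, 1.0, 0.001]
force: [-1.5, -1.1, 16.0]
gripper_width: 63.8
```

```bash
python3 -m creep '[[[50,0,0,-1.2,0],[50,0,0,0,0],[76,0,0,0,0],[76,0,0,0,0],[76,0,0,0,0]]]'
python3 -m creep '[[[76,0,0,0,0],[76,0,0,10,0],[76,0,0,25,0],[76,0,0,35,0],[0,0,0,35,0]]]'
python3 -m creep '[[[0,0,-40,20,0],[0,0,-40,10,0],[0,0,-40,0,0],[0,0,-40,0,0],[0,0,-30,0,0]]]'
python3 - <<'E'
from h import *
s=get_image("scene");b=get_image("top");print(robot.observe()['tool_pos'])
cv2.imwrite("pics/s5full.png",s);cv2.imwrite("pics/t5full.png",b)
u,v=map(int,px("scene",[622,132,40]))
A=cv2.resize(s[v-25:v+25,u-35:u+35],(560,400),interpolation=cv2.INTER_CUBIC)
u,v=map(int,px("top",[622,132,40]));print(u,v)
B=cv2.resize(b[v-35:v+35,u-18:u+18],(205,400),interpolation=cv2.INTER_CUBIC)
cv2.imwrite("pics/c5.png",np.hstack([A,B]))
for c in["scene","top"]: print(c,[(np.round(d["location"]),round(d["confidence"],2)) for d in models.search_frame("mould_plate",c)])
E
```

```text
time: 15.73
tool_pos: [623.0, 132.8, 19.0]
tool_rot: [-0.0, 0.018, 1.0, 0.0]
force: [0.1, -0.1, 0.4]
gripper_width: 73.3
time: 16.15
tool_pos: [622.2, 132.4, 124.9]
tool_rot: [-0.001, 0.018, 1.0, -0.001]
force: [1.1, -0.2, -0.1]
gripper_width: 73.9
time: 16.57
tool_pos: [622.5, -58.6, 153.9]
tool_rot: [0.0, 0.019, 1.0, -0.0]
force: [0.2, 0.4, -0.0]
gripper_width: 43.8
[622.14710423 -62.37179601 153.77139461]
200 160
scene [(array([624., 138.,  40.]), 0.72), (array([539., -88.,  11.]), 0.41)]
top [(array([ 359., -379.,   10.]), 0.91), (array([619., 132.,  41.]), 0.77), (array([ 539., -141.,    8.]), 0.58)]
```

View pics/c5.png

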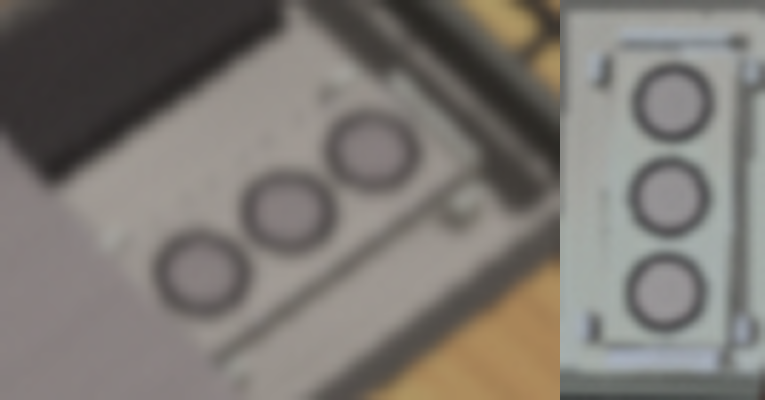

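The plate lies between the cheeks, cups up. In the right part of the crop (top view) the cups are at (672,102), (670,197) and (666,293), with near-even gaps to the lips. Next I'll press the front end, then the rear, with closed fingers.

```bash
python3 -m creep '[[[0,-11,39,0,0],[0,-11,39,0,0],[0,-11,39,0,0],[0,-11,39,0,0],[0,-10,40,0,0]]]'
python3 -m creep '[[[0,0,0,0,0],[0,0,0,-30,0],[0,0,0,-30,0],[0,0,0,-25,0],[0,0,0,0,0]]]'
python3 -c "
from h import *
o=robot.observe();print(o['tool_pos'],o['force'])"
```

```text
time: 17.18
tool_pos: [567.6, 145.0, 152.9]
tool_rot: [-0.0, 0.017, 1.0, 0.0]
force: [0.8, 0.3, -0.5]
gripper_width: 1.6
time: 17.6
tool_pos: [565.3, 142.5, 62.9]
tool_rot: [-0.004, 0.016, 1.0, -0.001]
force: [-1.8, -0.2, -1.9]
gripper_width: 0.7
[565.29974058 142.49863934  62.89995344] [-1.80807434 -0.18014814 -1.90242059]
```

```bash
python3 -m creep '[[[0,0,-7,0,0],[0,0,0,0,0],[0,0,0,-12,0],[0,0,0,0,0],[0,0,0,0,0]]]'
python3 -m creep '[[[0,0,-1,-6,0],[0,0,0,0,0],[0,0,0,-3,0],[0,0,0,0,0]]]'
python3 -m creep '[[[0,0,0,-2,0],[0,0,0,0,0],[0,0,0,0,0]]]'
```

```text
time: 18.02
tool_pos: [569.0, 134.6, 55.8]
tool_rot: [-0.0, 0.018, 1.0, 0.0]
force: [-0.1, -0.8, 0.1]
gripper_width: 0.8
time: 18.35
tool_pos: [568.7, 133.5, 46.1]
tool_rot: [-0.001, 0.018, 1.0, -0.0]
force: [-0.7, 0.5, -0.4]
gripper_width: 0.3
time: 18.6
tool_pos: [568.9, 133.5, 44.4]
tool_rot: [-0.0, 0.018, 1.0, -0.0]
force: [-0.0, -0.4, -0.1]
gripper_width: 0.4
```

```bash
python3 -m creep '[[[0,0,0,-2,0],[0,0,0,0,0],[0,0,0,0,0]]]'
python3 -m creep '[[[0,0,0,-2,0],[0,0,0,0,0],[0,0,0,0,0]]]'
python3 -m creep '[[[0,0,0,-1.5,0],[0,0,0,0,0],[0,0,0,0,0]]]'
python3 -m creep '[[[0,0,0,-1.5,0],[0,0,0,0,0],[0,0,0,0,0]]]'
```

```text
time: 18.85
tool_pos: [568.9, 133.5, 42.4]
tool_rot: [-0.0, 0.018, 1.0, -0.0]
force: [-0.6, -0.1, 1.1]
gripper_width: 0.3
time: 19.1
tool_pos: [569.3, 133.5, 41.0]
tool_rot: [0.0, 0.018, 1.0, 0.0]
force: [-1.3, -0.2, 5.1]
gripper_width: 0.5
time: 19.35
tool_pos: [570.5, 133.5, 40.6]
tool_rot: [0.001, 0.018, 1.0, 0.0]
force: [-1.6, -1.4, 13.7]
gripper_width: 0.1
time: 19.6
tool_pos: [571.9, 133.4, 40.6]
tool_rot: [0.003, 0.018, 1.0, 0.001]
force: [-1.5, -4.0, 22.7]
gripper_width: 0.6
```

```bash
python3 -m creep '[[[0,0,0,-1.5,0],[0,0,0,0,0],[0,0,0,0,0]]]'
python3 -m creep '[[[0,0,0,6,0],[0,0,0,10,0],[0,18,-0.5,8,0],[0,30,-1.1,0,0],[0,30,-1.1,0,0]]]'
python3 -m creep '[[[0,30,-1,0,0],[0,0,0,0,0],[0,0,0,0,0]]]'
python3 -c "
from h import *
o=robot.observe();print(o['tool_pos'],o['force'])"
```

```text
time: 19.85
tool_pos: [573.4, 133.4, 40.5]
tool_rot: [0.004, 0.018, 1.0, 0.001]
force: [-1.4, -4.4, 31.2]
gripper_width: 0.6
time: 20.27
tool_pos: [647.6, 131.6, 60.9]
tool_rot: [-0.0, 0.017, 1.0, 0.001]
force: [1.3, -0.0, 0.8]
gripper_width: 0.6
time: 20.52
tool_pos: [677.5, 129.1, 59.2]
tool_rot: [-0.001, 0.018, 1.0, -0.001]
force: [-0.5, -0.2, -0.4]
gripper_width: 0.4
[677.47149021 129.13396405  59.19858333] [-0.52111303 -0.1867476  -0.41617536]
```

```bash
python3 -m creep '[[[0,0,1,-9,0],[0,0,0,0,0],[0,0,0,-5,0],[0,0,0,0,0],[0,0,0,0,0]]]'
python3 -m creep '[[[0,0,0,-2,0],[0,0,0,0,0],[0,0,0,0,0]]]'
python3 -m creep '[[[0,0,0,-1.5,0],[0,0,0,0,0],[0,0,0,0,0]]]'
python3 -m creep '[[[0,0,0,-1.5,0],[0,0,0,0,0],[0,0,0,0,0]]]'
python3 -m creep '[[[0,0,0,-1.5,0],[0,0,0,0,0],[0,0,0,0,0]]]'
```

```text
time: 20.93
tool_pos: [676.3, 131.0, 45.8]
tool_rot: [-0.001, 0.018, 1.0, 0.0]
force: [-0.3, 0.9, 0.2]
gripper_width: 0.3
time: 21.18
tool_pos: [676.9, 130.8, 44.1]
tool_rot: [-0.0, 0.018, 1.0, 0.0]
force: [-0.7, 0.7, -0.7]
gripper_width: 0.6
time: 21.43
tool_pos: [676.9, 130.7, 42.4]
tool_rot: [-0.0, 0.018, 1.0, -0.0]
force: [0.4, -0.2, 0.5]
gripper_width: 0.6
time: 21.68
tool_pos: [677.2, 130.8, 41.5]
tool_rot: [-0.0, 0.018, 1.0, 0.0]
force: [-1.3, -0.5, 4.3]
gripper_width: 0.5
time: 21.93
tool_pos: [677.6, 130.8, 40.6]
tool_rot: [0.0, 0.018, 1.0, 0.0]
force: [-1.8, 0.0, 7.4]
gripper_width: 0.2
```

```bash
python3 -m creep '[[[0,0,0,-1.5,0],[0,0,0,0,0],[0,0,0,0,0]]]'
python3 -m creep '[[[0,0,0,-1.5,0],[0,0,0,0,0],[0,0,0,0,0]]]'
python3 -m creep '[[[0,0,0,-1.5,0],[0,0,0,0,0],[0,0,0,0,0]]]'
python3 -m creep '[[[0,0,0,-1,0],[0,0,0,0,0],[0,0,0,0,0]]]'
```

```text
time: 22.18
tool_pos: [678.9, 130.7, 40.5]
tool_rot: [0.002, 0.018, 1.0, 0.0]
force: [-1.5, -1.0, 15.2]
gripper_width: 0.5
time: 22.43
tool_pos: [680.0, 130.7, 40.4]
tool_rot: [0.003, 0.018, 1.0, 0.001]
force: [-0.9, -0.4, 21.8]
gripper_width: 0.7
time: 22.68
tool_pos: [681.2, 130.6, 40.4]
tool_rot: [0.004, 0.018, 1.0, 0.001]
force: [-1.7, -2.3, 28.7]
gripper_width: 0.3
time: 22.93
tool_pos: [681.9, 130.6, 40.3]
tool_rot: [0.005, 0.018, 1.0, 0.001]
force: [-1.7, -1.9, 34.0]
gripper_width: 0.7
```

Both ends bottom out at about 40.4 mm. I'll re-check the front end, then withdraw.

```bash
python3 -m creep '[[[0,0,0,8,0],[0,0,0,12,0],[0,-24,0.8,3,0],[0,-30,1,0,0],[0,-30,1,0,0]]]'
python3 -m creep '[[[0,-26,0.8,0,0],[0,0,0,0,0],[0,0,0,-10,0],[0,0,0,0,0],[0,0,0,0,0]]]'
python3 -c "
from h import *
o=robot.observe();print(o['tool_pos'],o['force'])"
```

```text
time: 23.35
tool_pos: [592.0, 133.3, 57.0]
tool_rot: [-0.0, 0.018, 1.0, -0.0]
force: [-0.1, 0.5, 1.1]
gripper_width: 0.8
time: 23.77
tool_pos: [567.3, 134.1, 46.3]
tool_rot: [-0.001, 0.018, 1.0, -0.0]
force: [0.3, -0.5, 0.1]
gripper_width: 0.0
[567.3393969  134.11873769  46.31399085] [ 0.27766504 -0.54938383  0.05951219]
```

```bash
python3 -m creep '[[[0,0,0,-3,0],[0,0,0,0,0],[0,0,0,-2,0],[0,0,0,0,0],[0,0,0,0,0]]]'
python3 -m creep '[[[0,0,0,-1.5,0],[0,0,0,0,0],[0,0,0,0,0]]]'
python3 -m creep '[[[0,0,0,-1.5,0],[0,0,0,0,0],[0,0,0,0,0]]]'
python3 -m creep '[[[0,0,0,-1.5,0],[0,0,0,0,0],[0,0,0,0,0]]]'
python3 -m creep '[[[0,0,0,6,0],[0,0,0,20,0],[0,0,0,35,0],[0,0,0,40,0],[0,0,-20,15,0]]]'
python3 -m creep '[[[0,0,-40,0,0],[0,0,-40,0,0],[0,0,-40,0,0],[0,0,-40,0,0],[0,0,-40,0,0]]]'
python3 -m creep '[[[0,0,0,0,0],[0,0,0,0,0],[0,0,0,0,0]]]'
python3 - <<'E'
from h import *
s=get_image("scene");b=get_image("top");print(robot.observe()['tool_pos'])
u,v=map(int,px("scene",[622,132,40]))
A=cv2.resize(s[v-25:v+25,u-35:u+35],(490,350),interpolation=cv2.INTER_CUBIC)
B=cv2.resize(b[112:222,155:265],(350,350),interpolation=cv2.INTER_CUBIC)[:,:300]
cv2.imwrite("pics/c6.png",np.vstack([np.hstack([A,B]),cv2.resize(b[80:300,0:512],(790,240))[:,:790]]) if 0 else np.hstack([A,B]))
for n in["mould_plate","griddle_disc","spatula","bowl","tin","mug","drawer_handle"]:
  for c in["scene","top"]: print(n,c,[(np.round(d["location"]),round(d["confidence"],2)) for d in models.search_frame(n,c)][:3])
E
```

```text
time: 24.18
tool_pos: [567.0, 134.3, 41.8]
tool_rot: [-0.0, 0.018, 1.0, -0.0]
force: [-0.4, -0.4, 0.4]
gripper_width: 0.3
time: 24.43
tool_pos: [567.0, 134.4, 40.6]
tool_rot: [-0.0, 0.018, 1.0, 0.0]
force: [0.2, 0.5, 0.2]
gripper_width: 0.3
time: 24.68
tool_pos: [568.2, 134.3, 40.5]
tool_rot: [0.001, 0.018, 1.0, 0.0]
force: [-0.8, -1.2, 11.5]
gripper_width: 0.5
time: 24.93
tool_pos: [569.6, 134.3, 40.4]
tool_rot: [0.002, 0.018, 1.0, 0.001]
force: [-0.9, -2.6, 21.2]
gripper_width: 0.6
time: 25.35
tool_pos: [568.5, 118.7, 158.3]
tool_rot: [0.002, 0.015, 1.0, 0.002]
force: [1.3, 1.0, 0.9]
gripper_width: 0.5
time: 25.77
tool_pos: [566.5, -87.3, 153.7]
tool_rot: [-0.0, 0.018, 1.0, 0.0]
force: [0.6, -0.5, -0.3]
gripper_width: 0.8
time: 26.02
tool_pos: [566.8, -85.2, 153.3]
tool_rot: [-0.0, 0.018, 1.0, 0.0]
force: [0.1, 1.2, 0.1]
gripper_width: 0.4
[567.0616478  -83.90028844 153.29859234]
mould_plate scene [(array([626., 138.,  38.]), 0.67), (array([ 536., -126.,   10.]), 0.51)]
mould_plate top [(array([ 358., -380.,    7.]), 0.97), (array([632., 132.,  39.]), 0.89)]
griddle_disc scene [(array([ 344., -214.,   16.]), 0.75)]
griddle_disc top [(array([ 357., -211.,   12.]), 0.8)]
spatula scene [(array([ 660., -335.,    3.]), 0.82), (array([624., 139.,  40.]), 0.66)]
spatula top [(array([ 650., -329.,    6.]), 0.73), (array([788.,  92., 103.]), 0.63)]
bowl scene [(array([446., 424.,  29.]), 0.56)]
bowl top [(array([472., 451.,  27.]), 0.8)]
tin scene [(array([ 596., -480.,   87.]), 0.98)]
tin top [(array([ 582., -492.,  111.]), 0.76)]
mug scene [(array([644., 431.,  47.]), 0.96)]
mug top [(array([649., 444.,  48.]), 0.79)]
drawer_handle scene [(array([581.,  75.,  46.]), 0.7)]
drawer_handle top [(array([624.,  90.,  16.]), 0.93), (array([ 356., -213.,   12.]), 0.48)]
```

View pics/c6.png

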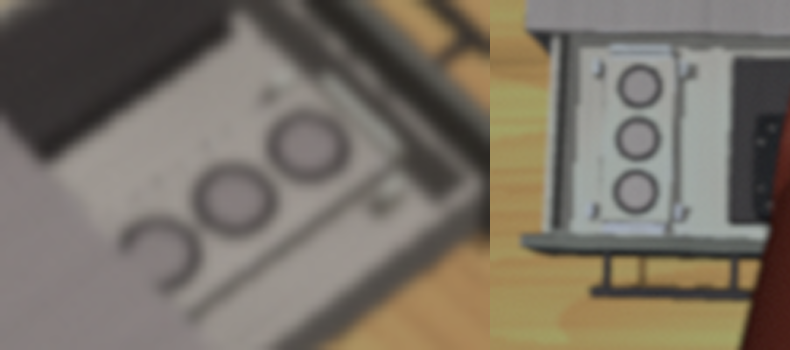

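The drawer has crept in by about 12 mm: the bar is now at top row ≈203.8 against 208.8 before, and the rear cup is partly hidden in the scene view. The presses dragged it. I'll measure the bar and pull it back to the stop.

```bash
python3 - <<'E'
from h import *
a=ray("top",(155+592/350*110,112+291/350*110),70);e=ray("top",(155+592/350*110+63.5,112+293/350*110),70)
print(a.round(1),px("top",[481.6,98.2,70]),px("top",[493,98.2,70]))
o=robot.observe();q=o['tool_rot'];print(o['tool_pos'],np.degrees(np.arctan2(q[2]**2-q[1]**2,2*q[1]*q[2])))
E
```

```text
[ 490.5 -257.6   70. ] [210.88000033 208.50993934] [210.88349809 204.36114884]
[566.95517698 -85.62051201 153.49316976] 87.94511438468
```

```bash
python3 -m creep '[[[30,-6,14.2,0,-6.92],[30,-6,14.2,0,-6.92],[30,-6,14.2,0,-6.92],[30,-6,14.2,0,-6.92],[30,-6,14.2,0,-6.92]]]'
python3 -m creep '[[[30,-6,14.2,0,-6.92],[30,-6,14.2,0,-6.92],[30,-6,14.2,0,-6.92],[30,-6,14.2,0,-6.92],[30,-6,14.2,0,-6.92]]]'
python3 -m creep '[[[30,-6,14.2,0,-6.92],[30,-6,14.2,0,-6.92],[30,-6,14.2,0,-6.92],[30,0,0,0,0],[30,0,0,0,0]]]'
python3 -m creep '[[[30,0,0,-25,0],[30,0,0,-25,0],[30,0,0,0,0],[30,0,0,0,0],[30,0,0,0,0]]]'
python3 - <<'E'
from h import *
s=get_image("scene");b=get_image("top");o=robot.observe();q=o['tool_rot'];print(o['tool_pos'],np.degrees(np.arctan2(q[2]**2-q[1]**2,2*q[1]*q[2])))
p=o["tool_pos"];x,y=map(int,px("scene",[490,98,75]));x0,y0=x-40,y-32
A=cv2.resize(s[y0:y0+64,x0:x0+80],(640,512),interpolation=cv2.INTER_CUBIC)
for xx,col in((481.6,(0,0,255)),(490.5,(0,255,0))):
  l=[px("scene",[xx+dy*0.035,98-0+dy,70])for dy in(-65,65)];cv2.line(A,*[tuple(map(int,(w+.5-[x0,y0])*8)) for w in l],col,1)
cv2.imwrite("pics/c7.png",A)
E
```

```text
time: 27.23
tool_pos: [536.6, -14.1, 153.5]
tool_rot: [-0.0, 0.317, 0.948, 0.0]
force: [0.6, 0.2, -0.4]
gripper_width: 24.9
time: 27.65
tool_pos: [506.6, 57.0, 153.6]
tool_rot: [-0.0, 0.585, 0.811, 0.0]
force: [0.0, 0.2, -0.2]
gripper_width: 29.8
time: 28.07
tool_pos: [488.9, 99.5, 153.6]
tool_rot: [-0.0, 0.718, 0.696, 0.0]
force: [0.4, 0.1, -0.3]
gripper_width: 30.0
time: 28.48
tool_pos: [489.7, 98.3, 104.6]
tool_rot: [0.0, 0.719, 0.695, 0.0]
force: [-0.3, 0.5, 0.7]
gripper_width: 30.3
[489.9956692   98.87749912 104.90979649] -1.9973060983523838
```

View pics/c7.png

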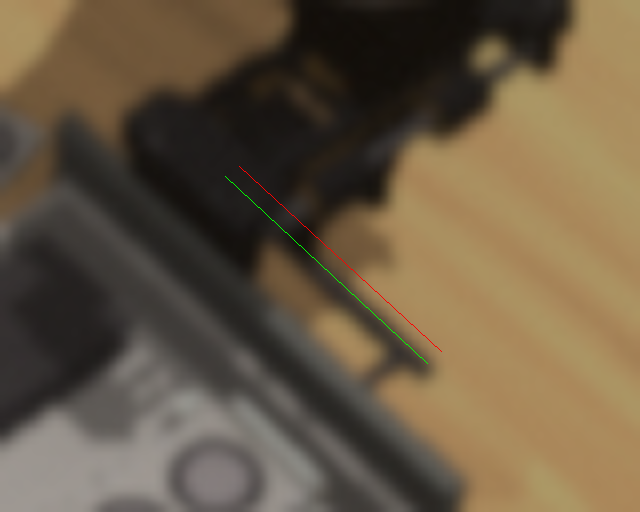

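The bar runs along the green line (x ≈ 490.5, crop (360,305)) and the fingers straddle it. Now down, grip and pull slowly.

```bash
python3 -m creep '[[[30,0.5,0,-20,0],[30,0,0,-20,0],[30,0,0,-6,0],[30,0,0,0,0],[30,0,0,0,0]]]'
python3 -m creep '[[[0,0,0,0,0],[0,0,0,0,0],[0,0,0,0,0],[0,0,0,0,0]]]'
python3 -m creep '[[[0,-3,0.1,0,0],[0,-3,0.1,0,0],[0,-3,0.1,0,0],[0,0,0,0,0]]]'
```

```text
time: 29.0
tool_pos: [489.9, 98.9, 58.4]
tool_rot: [-0.0, 0.719, 0.695, 0.0]
force: [-0.0, -0.9, 0.9]
gripper_width: 30.2
time: 29.33
tool_pos: [490.7, 99.2, 58.4]
tool_rot: [0.0, 0.719, 0.695, 0.001]
force: [3.8, 0.5, 0.8]
gripper_width: 11.3
time: 29.67
tool_pos: [480.6, 99.6, 58.3]
tool_rot: [-0.0, 0.719, 0.695, 0.001]
force: [0.6, -0.7, 8.8]
gripper_width: 10.0
```

```bash
python3 -m creep '[[[0,-1.5,0.1,0,0],[0,-1.5,0,0,0],[0,0,0,0,0]]]'
python3 -m creep '[[[0,-1,0,0,0],[0,0,0,0,0]]]'
```

```text
time: 29.92
tool_pos: [478.4, 99.6, 58.3]
tool_rot: [0.0, 0.719, 0.695, 0.001]
force: [4.5, -0.1, 4.3]
gripper_width: 10.2
time: 30.08
tool_pos: [478.4, 99.6, 58.4]
tool_rot: [0.001, 0.719, 0.695, 0.002]
force: [9.5, 0.2, -0.7]
gripper_width: 9.7
```

```bash
python3 -m creep '[[[0,1,0,0,0],[28,0,0,0,0],[28,0,0,0,0],[28,0,0,0,0],[28,0,0,0,0]]]'
python3 -m creep '[[[28,0,0,15,0],[28,0,0,25,0],[28,0,0,35,0],[28,0,0,35,0],[28,0,-20,10,0]]]'
python3 -m creep '[[[28,0,-38,0,0],[28,0,-38,0,0],[28,0,-38,0,0],[28,0,-38,0,0],[28,0,-38,0,0]]]'
python3 -m creep '[[[28,0,0,0,0],[28,0,0,0,0],[28,0,0,0,0]]]'
python3 - <<'E'
from h import *
s=get_image("scene");b=get_image("top");o=robot.observe();print(o['tool_pos'],o['force'])
u,v=map(int,px("scene",[622,132,40]));x0,y0=u-35,v-25
A=cv2.resize(s[y0:y0+50,x0:x0+70],(490,350),interpolation=cv2.INTER_CUBIC)
B=cv2.resize(b[112:222,155:265],(350,350),interpolation=cv2.INTER_CUBIC)[:,:300]
cv2.imwrite("pics/c8.png",np.hstack([A,B]))
# circle fits of cups in top, upscaled
G=cv2.resize(cv2.cvtColor(b,cv2.COLOR_BGR2GRAY)[112:222,155:240],None,fx=6,fy=6,interpolation=cv2.INTER_CUBIC)
C=cv2.HoughCircles(G,cv2.HOUGH_GRADIENT,1.5,80,param1=80,param2=30,minRadius=25,maxRadius=55)
if C is not None:
  for c in C[0]: print(ray("top",((c[0]+.5)/6-.5+155,(c[1]+.5)/6-.5+112),40).round(1),c[2])
for n in["mould_plate","griddle_disc","spatula","tin"]:
  print(n,[(np.round(d["location"]),round(d["confidence"],2)) for d in models.search_frame(n,"top")][:3])
E
```

```text
time: 30.5
tool_pos: [476.5, 99.2, 57.0]
tool_rot: [-0.001, 0.719, 0.695, -0.001]
force: [-0.2, -0.1, 0.1]
gripper_width: 25.8
time: 30.92
tool_pos: [478.9, 82.8, 181.8]
tool_rot: [0.0, 0.718, 0.696, 0.003]
force: [0.3, 1.5, 0.6]
gripper_width: 27.7
time: 31.33
tool_pos: [476.6, -112.2, 177.4]
tool_rot: [-0.001, 0.719, 0.695, 0.0]
force: [0.4, 0.1, 0.4]
gripper_width: 28.0
time: 31.58
tool_pos: [477.1, -110.2, 177.2]
tool_rot: [-0.001, 0.72, 0.694, -0.0]
force: [-0.0, 0.3, -0.4]
gripper_width: 27.9
[ 477.35052194 -109.25108572  177.21653758] [-0.53436551 -0.85595882 -0.07644289]
[573.7 133.9  40. ] 42.85
[622.  131.9  40. ] 42.7
mould_plate [(array([ 359., -383.,    8.]), 0.82), (array([617., 132.,  39.]), 0.78), (array([ 585., -490.,  107.]), 0.33)]
griddle_disc [(array([ 347., -248.,   13.]), 0.88)]
spatula [(array([ 650., -335.,    6.]), 0.61)]
tin [(array([ 584., -492.,  108.]), 0.86), (array([648., 439.,  48.]), 0.2)]
```

View pics/c8.png

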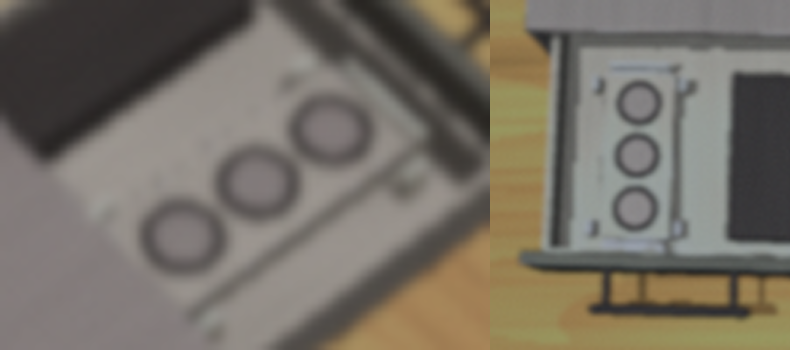

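The picture shows the drawer back at its stop, bar at crop row 310. The plate lies in the seat with even margins, centre cup at (638,156) → world (622.0, 131.9), against a seat centre of (622.7, 131.8). I'm handing in.

```bash
python3 -c "
from cell import robot
print(robot.sign_off())"
```

```text
the job is handed in; nothing more can be done
None
```

I pulled the drawer to its stop and laid the mould plate, cups up, in the white seat. I then pressed the front end, the rear end and the front again, at about 31, 34 and 21 N by the wrist force. I handed in at about 31.7 s, and no verdict was reported.

**Drawer:** The presses dragged it in by about 10–12 mm. I gripped the bar again and pulled it back to the same stop position (bar at x = 478.4 mm both times). It was at the stop in the last picture.

**Plate:** Both ends stopped yielding with the plate's top at 40.3–40.5 mm; 40 mm is fully home. In the last picture its centre cup is at (622.0, 131.9), against my seat centre of (622.7, 131.8). I did not press again after re-pulling the drawer; that picture shows the plate still between the lips and cheeks.

**Checks that disagreed:**
- **Seat centre:** the scene camera put it at about (625, 136). I used the top camera's value, and the plate went in between the cheeks.
- **Griddle disc:** the last top-camera reading was 38 mm off its earlier position, probably because the arm was in the way. Nothing had touched the disc, and both cameras had it close to its place shortly before.
- **Spatula and tin:** they read where they started. I last checked the bowl and mug before re-pulling the drawer, and by the top camera they had not moved.

I viewed 10 pictures.

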